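Deburr the meter hole of an apparatus baseboard

ROBOT

A 7-joint arm with a two-finger parallel gripper is mounted at the origin on the work surface. World frame = base frame: x ahead of the robot, y to its left, z up, the work surface at z = 0. Lengths are in m, angles in rad, forces in N, time in s.
With the tool pointing down it reaches from about 0.425 to 1.025 m from the base axis. Payload 9.4 kg.
Tool frame: the origin (TCP) lies between the finger pads; the fingertips stand 14 mm ahead of it and the grasp point (between the pads) lies 5 mm behind it (env.finger_overhang is the distance from the TCP to the fingertips, in m); z points along the fingers, y is the direction in which the jaws open and shut (so a half turn about z gives the same grasp; the last joint's range is limited). The gripper opens to 93 mm and grips with 3 to 60 N. Pads are 15 mm wide; open, the fingers measure 128 mm over their backs; the gripper's body (75 mm by 188 mm) begins 65 mm behind the grasp point.
Start: joints at [1.178, 0.599, -0.003, 1.599, 0.002, 0.943, -0.08], TCP at [0.225, -0.689, 0.233] pointing down, gripper open.
Joint ranges: [-2.57, 2.57], [-0.35, 1.97], [-1.29, 1.29], [0.11, 2.56], [-1.05, 4.19], [0.11, 1.86], [-2.63, 2.63]. Speed limits (rad/s): [2.22, 2.22, 3.01, 3.01, 3.14, 3.14, 3.14].

INTERFACE

Orientations are given as a unit quaternion [x, y, z, w].
In Python, from rig import env, eyes, spotter gives the robot as it stands. Calls block until the motion is done:
- env.goto(position, orientation): joint-space move of the TCP to a pose.
- env.move_linear(position, rotation=None, max_speed=0.15): straight line of the TCP; rotation=None keeps the orientation; max_speed is the mean speed in m/s.
- env.goto_joints(angles): joint-space move.
- env.command_gripper(opening): opening from 0.0 (shut) to 1.0 (fully open); the grip force is fixed at half the most; returns when the fingers have stopped.
- env.wait(seconds).
- env.ik(position, orientation): joint angles nearest the present ones, or None.
- env.observe(): the state.
- eyes.read_camera(name): name is "scene" or "side" or "wrist"; returns the picture (420x560x3 uint8, red, green, blue); there is no depth.
- eyes.camera_params(name): a dict with "fx", "fy", "cx", "cy" (pixels), "k1" (the pictures are not rectified: a ray, as slopes to the right and down, at radius r is drawn at 1 + k1 r^2 times it, then the intrinsics apply), "position" and "rotation" of the camera in the world. Camera axes: x right, y down, z forward; pixel columns grow to the right and rows downward; lengths in m; the calibration is good to about 2 mm. A picture is of the moment at which its call begins: read the wrist's pose just before it. camera_params takes no time and is no camera call; for the wrist camera it gives the pose at the moment of the call.
A pose or a line that the arm cannot do raises env.IKError and nothing moves.
- env.hand_in(): hands the job in, once; it reports no verdict.
Trained networks look in the newest picture that a camera, given by its name, has taken for a name from the list of things; names that differ only in an ending like _2 or _b are one class to them, and where a whole thing is asked for, a point or a joint stands for the part that bears it (a point fixed in the world has none). Each returns a list of dicts, best first, with "conf" (0 to 1); they miss things now and then, are a little off and sometimes report something else, mostly with a low value. They report only what shows in the picture. A call takes as long as a camera call. They do not tell look-alikes from the thing itself.
- spotter.spot_in(camera, thing): "position" ([x, y, z] in m, in world coordinates, good to about 4 mm: the middle of the surface that is visible of it).
The state is a dict: "time_s": time; "joint_pos": joint angles; "dq": joint speeds; "joint_efforts": joint torques, N m; "eef_pos": TCP position; "ee_rot": TCP orientation; "force": force on the tool from outside, world axes, zero at the start; "ft_torque": the same for the moment, N m; "finger_gap": opening from 0.0 (shut) to 1.0 (fully open).
Only numpy, scipy, OpenCV 4.12 (cv2) and the standard library are available. Lean on these libraries where they do the work, as an engineer would, in place of code of your own. Each camera call takes 0.05 s, during which the arm holds its last target.

TASK

Take the yellow deburring tool off its blue hanger by sliding it along the keyhole slot to the wide end and lifting it out. Set its sprung cone on the inner edge of the big hole in the cream board at the red mark and, with light steady pressure on the edge, run it counter-clockwise (seen from above) once right round and back to the mark in an unhurried lap of about ten seconds, setting down and lifting off only at the mark. Then hang the tool back up, in through the wide end and slid fully along to the narrow end, let go, and leave the glassware and mortar where they are.

Things in the scene. Friction and masses are not known exactly. Their poses are not given: they have to be found in the camera images.
- tool_grip (a point): Centre of the yellow square handle of the deburring tool, the part to grasp. The loose hand tool, 125 mm long, 0.2 to 0.3 kg, starts upright in the hanger. Handle 26 x 26 mm, sides along this point's x and y, z up along the tool; it reaches from 44 mm below to 31 mm above this point.
- deburrer: The whole tool; origin 50 mm below tool_grip, at the centre of the flat underside of its orange collar (52 mm diameter, 6 mm thick), which rests on the hanger plate. Below it: steel spindle 10 mm in diameter, 28 mm free, then the conical bladed head, 24 mm in diameter, 6 mm straight, then tapering at 45 degrees over 10 mm to a 4 mm flat tip.
- blade_tip (a point): Lowest point of the conical bladed head, on the tool's axis, 94 mm below tool_grip while the spring is out. Round, so the tool's yaw does not matter to the work.
- blade (a joint): Spring travel of spindle and head into the handle, m: 0 = fully out (free), 0.012 = pushed in to the stop. About 0.6 N starts it moving, then 0.25 N per mm (about 2 N at 6 mm); 4 to 8 mm of travel gives a good steady pressure.
- hanger: Fixed blue steel bracket, 116 mm along its x, 156 mm over its feet along y. Its level top plate, 8 mm thick, has its upper face 100 mm above the bench and is open underneath. A keyhole slot is cut in it along the bracket's x axis. Origin on the bench under the plate's centre.
- key_wide (a point): Centre of the wide end of the keyhole, at the height of the plate's upper face: an opening 38 mm across, through which the 24 mm head passes (the collar does not).
- key_narrow (a point): Where the tool hangs: 45 mm along the bracket's +x from key_wide, on the slot's centre line, plate's upper-face height. The slot is 16 mm wide (the spindle slides in it, the head does not pass up through it) and closes 8 mm beyond this point, so that the tool's axis stops 3 mm beyond it.
- board: Fixed cream apparatus baseboard, 200 mm along its x, 160 mm along y, 15 mm thick, on two wooden runners; upper face 55 mm above the bench. A 70 mm round through hole at its centre, open below. A red stripe, 30 x 10 mm, outward from the hole's edge on the +x side, is the start mark. Corner clamps stand 16 mm above the face. Origin on the bench under the hole.
- hole (a point): Centre of the 70 mm hole at the height of the board's upper face; x points to the red mark, y is 90 degrees counter-clockwise from it seen from above, z up.
- edge0 (a point): Where the tool's axis stands when its cone bears on the hole's edge beside the red mark: 28 mm from the hole's centre (7 mm inside the edge), at the upper face's height. There the cone's tip reaches 5 mm below the upper face.
- edge1 (a point): Where the tool's axis stands when its cone bears on the hole's edge 45 degrees counter-clockwise (from above) from the red mark: 28 mm from the hole's centre (7 mm inside the edge), at the upper face's height. There the cone's tip reaches 5 mm below the upper face.
- edge2 (a point): Where the tool's axis stands when its cone bears on the hole's edge 90 degrees counter-clockwise (from above) from the red mark: 28 mm from the hole's centre (7 mm inside the edge), at the upper face's height. There the cone's tip reaches 5 mm below the upper face.
- edge3 (a point): Where the tool's axis stands when its cone bears on the hole's edge 135 degrees counter-clockwise (from above) from the red mark: 28 mm from the hole's centre (7 mm inside the edge), at the upper face's height. There the cone's tip reaches 5 mm below the upper face.
- edge4 (a point): Where the tool's axis stands when its cone bears on the hole's edge 180 degrees counter-clockwise (from above) from the red mark: 28 mm from the hole's centre (7 mm inside the edge), at the upper face's height. There the cone's tip reaches 5 mm below the upper face.
- edge5 (a point): Where the tool's axis stands when its cone bears on the hole's edge 225 degrees counter-clockwise (from above) from the red mark: 28 mm from the hole's centre (7 mm inside the edge), at the upper face's height. There the cone's tip reaches 5 mm below the upper face.
- edge6 (a point): Where the tool's axis stands when its cone bears on the hole's edge 270 degrees counter-clockwise (from above) from the red mark: 28 mm from the hole's centre (7 mm inside the edge), at the upper face's height. There the cone's tip reaches 5 mm below the upper face.
- edge7 (a point): Where the tool's axis stands when its cone bears on the hole's edge 315 degrees counter-clockwise (from above) from the red mark: 28 mm from the hole's centre (7 mm inside the edge), at the upper face's height. There the cone's tip reaches 5 mm below the upper face.
- mortar: White ceramic mortar bowl, 90 mm in diameter, 50 mm tall, loose bystander; origin at the centre of its underside.
- beaker: Glass beaker, 64 mm in diameter, 85 mm tall, loose bystander; origin at the centre of its underside.
- jar: Amber glass jar with blue cap, 54 mm in diameter, 70 mm tall, loose bystander; origin at the centre of its underside.
Mind the look-alikes: they are no part of the job. Of the things like the deburrer, leave any that is pink; of the rest the smaller one is meant. Of the things that look like the hanger, the smaller one is meant.

How it is judged:
On the way, in this order (a step that is already met when the one before it is completed fails the run):
1. the tool is off the hanger, its tip above the plate (z of blade_tip in the frame of hanger above 0.104 m), for 0.1 s.
2. the cone bears on the hole's edge beside the red mark (tip within 9.5 mm of that point in plan and 1 to 10.5 mm below the face, over 0.3 N) for 0.4 s (horizontal distance between blade_tip and edge0 below 0.0095 m and contact force between deburrer and board above 0.3 N and z of blade_tip in the frame of hole between -0.0105 and -0.001 m), for 0.4 s.
3. the cone bears on the hole's edge 45 degrees counter-clockwise (from above) from the red mark (tip within 9.5 mm of that point in plan and 1 to 10.5 mm below the face, over 0.3 N) for 0.4 s (horizontal distance between blade_tip and edge1 below 0.0095 m and contact force between deburrer and board above 0.3 N and z of blade_tip in the frame of hole between -0.0105 and -0.001 m), for 0.4 s.
4. the cone bears on the hole's edge 90 degrees counter-clockwise (from above) from the red mark (tip within 9.5 mm of that point in plan and 1 to 10.5 mm below the face, over 0.3 N) for 0.4 s (horizontal distance between blade_tip and edge2 below 0.0095 m and contact force between deburrer and board above 0.3 N and z of blade_tip in the frame of hole between -0.0105 and -0.001 m), for 0.4 s.
5. the cone bears on the hole's edge 135 degrees counter-clockwise (from above) from the red mark (tip within 9.5 mm of that point in plan and 1 to 10.5 mm below the face, over 0.3 N) for 0.4 s (horizontal distance between blade_tip and edge3 below 0.0095 m and contact force between deburrer and board above 0.3 N and z of blade_tip in the frame of hole between -0.0105 and -0.001 m), for 0.4 s.
6. the cone bears on the hole's edge 180 degrees counter-clockwise (from above) from the red mark (tip within 9.5 mm of that point in plan and 1 to 10.5 mm below the face, over 0.3 N) for 0.4 s (horizontal distance between blade_tip and edge4 below 0.0095 m and contact force between deburrer and board above 0.3 N and z of blade_tip in the frame of hole between -0.0105 and -0.001 m), for 0.4 s.
7. the cone bears on the hole's edge 225 degrees counter-clockwise (from above) from the red mark (tip within 9.5 mm of that point in plan and 1 to 10.5 mm below the face, over 0.3 N) for 0.4 s (horizontal distance between blade_tip and edge5 below 0.0095 m and contact force between deburrer and board above 0.3 N and z of blade_tip in the frame of hole between -0.0105 and -0.001 m), for 0.4 s.
8. the cone bears on the hole's edge 270 degrees counter-clockwise (from above) from the red mark (tip within 9.5 mm of that point in plan and 1 to 10.5 mm below the face, over 0.3 N) for 0.4 s (horizontal distance between blade_tip and edge6 below 0.0095 m and contact force between deburrer and board above 0.3 N and z of blade_tip in the frame of hole between -0.0105 and -0.001 m), for 0.4 s.
9. the cone bears on the hole's edge 315 degrees counter-clockwise (from above) from the red mark (tip within 9.5 mm of that point in plan and 1 to 10.5 mm below the face, over 0.3 N) for 0.4 s (horizontal distance between blade_tip and edge7 below 0.0095 m and contact force between deburrer and board above 0.3 N and z of blade_tip in the frame of hole between -0.0105 and -0.001 m), for 0.4 s.
10. the cone bears on the edge at the red mark again, closing the lap (all of step 2), for 0.2 s.
At the end, for the whole second after the job is handed in: The tool hangs upright (within 0.1 rad) and at rest in the narrow end of the keyhole: its axis within 8 mm of key_narrow along the slot and 6 mm across it, collar resting on the plate (within 3 mm), head below the plate (x of deburrer in the frame of key_narrow between -0.008 and 0.008 m and y of deburrer in the frame of key_narrow between -0.006 and 0.006 m and z of deburrer in the frame of key_narrow between -0.003 and 0.003 m and angle between deburrer's own z axis and vertical below 0.1 rad and z of blade_tip in the frame of key_narrow below -0.03 m and linear speed of deburrer below 0.02 m/s); the robot touches nothing.
It fails at once if the mortar is disturbed (moved over 15 mm) (distance of mortar from where it was at the start of the episode above 0.015 m).
It fails at once if the beaker is disturbed (moved over 15 mm) (distance of beaker from where it was at the start of the episode above 0.015 m).
It fails at once if the jar is disturbed (moved over 15 mm) (distance of jar from where it was at the start of the episode above 0.015 m).
It fails at once if the tool is pressed on the board with more than 15 N (not light) (contact force between deburrer and board above 15 N).
It fails at once if the blade comes off the edge elsewhere than at the red mark (horizontal distance between blade_tip and hole between 0.02 and 0.036 m and horizontal distance between blade_tip and edge0 above 0.02 m and z of blade_tip in the frame of hole below 0.03 m and value of joint blade below 0.0003 m).
It also fails if it takes over 72 s, if anything falls off the work surface, if the arm or the gripper's body presses on something with over 40 N, if the wrist force passes 120 N, or if a joint passes its speed limit or range.

## Working session

There is one attempt and no reset: what is moved stays moved. The work goes in short steps, each a Python script; the robot and the scene stay as the last script left them, time stands still between calls to the robot, and variables do not carry over. Pictures are saved under pics/ and viewed, and the job is handed in when it is done.

```bash
ls; mkdir -p pics; python3 - <<'E'
from rig import env, eyes, spotter
import cv2
for n in ["scene","side","wrist"]:
    im=eyes.read_camera(n); cv2.imwrite(f"pics/{n}0.png",im[:,:,::-1]); 
    p=eyes.camera_params(n); print(n,p)
for c in ["scene","side"]:
    for t in ["deburrer","tool_grip","hanger","board","mortar","beaker","jar"]:
        try: print(c,t,[(d['conf'],[round(float(x),3) for x in d['position']]) for d in spotter.spot_in(c,t)])
        except Exception as e: print(c,t,e)
print(env.observe())
E
```

```text
pics
scene {'fx': 539.9010720983971, 'fy': 539.9010720983971, 'cx': 278.2225721284731, 'cy': 217.83999979673789, 'k1': 0.053654736667821765, 'position': array([ 1.14759642, -0.50333132,  0.90703323]), 'rotation': array([ 0.81567372,  0.44350274, -0.17123114, -0.32963859])}
side {'fx': 479.03477287861375, 'fy': 479.03477287861375, 'cx': 289.4092943476924, 'cy': 211.12552404276508, 'k1': -0.05445245179795939, 'position': array([0.05247088, 0.45262871, 0.90672775]), 'rotation': array([-0.33614836,  0.86922874, -0.34089445,  0.12343686])}
wrist {'fx': 291.9663960579327, 'fy': 291.9663960579327, 'cx': 277.6467700805912, 'cy': 206.0943364324281, 'k1': -0.03827848675532962, 'position': array([ 0.30084572, -0.66502407,  0.38537834]), 'rotation': array([ 0.80107545, -0.5813196 , -0.08384113,  0.11539633])}
scene deburrer [(0.95, [0.535, -0.215, 0.135]), (0.78, [0.68, -0.195, 0.033]), (0.69, [0.529, -0.418, 0.043]), (0.46, [0.521, -0.241, 0.1]), (0.24, [0.557, 0.2, 0.056])]
scene tool_grip [(0.94, [0.53, -0.214, 0.133]), (0.76, [0.532, -0.422, 0.048]), (0.74, [0.677, -0.193, 0.03])]
scene hang
[... 867 characters left out ...]

{'time_s': 0.85, 'joint_pos': array([ 1.17829502,  0.59923317, -0.00251989,  1.59940525,  0.00178237,
        0.94288102, -0.07981623]), 'dq': array([ 0.00065479,  0.00055517, -0.00088533, -0.00074701,  0.00076274,
        0.00049012,  0.00087075]), 'joint_efforts': array([-4.95445784e-04, -7.64778185e+01,  1.49603304e+00, -2.52698100e+01,
       -5.23632893e-02,  1.04817690e-02,  2.13356697e-05]), 'eef_pos': array([ 0.22518079, -0.68914864,  0.23266387]), 'ee_rot': array([ 9.87558660e-01,  1.57251047e-01, -1.43480840e-06,  3.91508012e-05]), 'force': array([ 0.32691397, -0.28051961, -0.49422142]), 'ft_torque': array([-0.06237469, -0.03322759,  0.00202127]), 'finger_gap': 1.0018287782346962}
```

View pics/scene0.png

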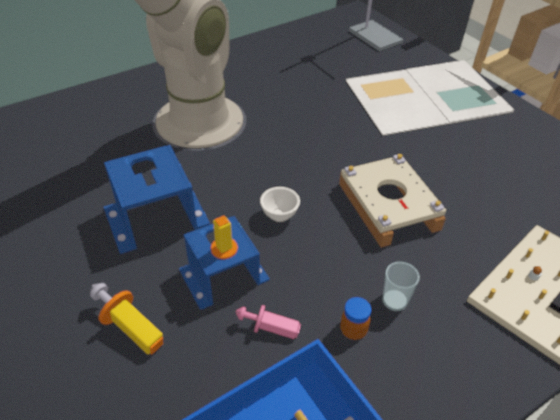

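View pics/side0.png

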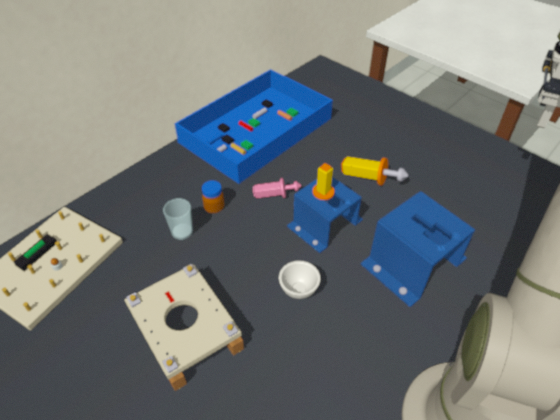

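View pics/wrist0.png

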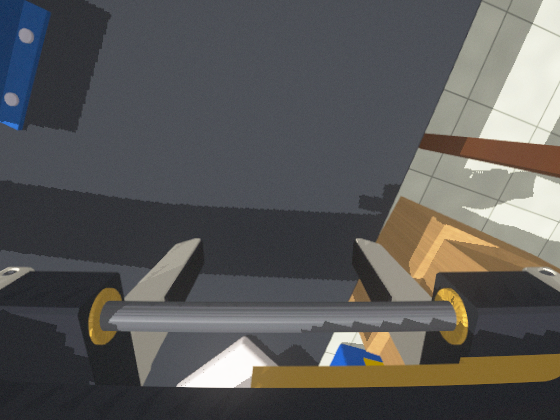

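The candidates for the tool in the scene picture are the upright yellow one at (223,237), the large lying yellow one at (128,317) and the lying pink one at (268,321). The upright one fits because it is the smaller of the non-pink tools and is in the hanger. The hangers are the small one at (222,255) and the big one at (150,190), and the smaller is meant. I'll confirm both with crops.

```bash
cat > h.py <<'E'
import numpy as np, cv2
from scipy.spatial.transform import Rotation as R
from rig import env, eyes, spotter
def proj(p,P):
    X=R.from_quat(p['rotation']).inv().apply(np.atleast_2d(P)-p['position'])
    s=X[:,:2]/X[:,2:]; r2=(s**2).sum(1,keepdims=True); s=s*(1+p['k1']*r2)
    return s*[p['fx'],p['fy']]+[p['cx'],p['cy']]
def ray(p,px):
    K=np.array([[p['fx'],0,p['cx']],[0,p['fy'],p['cy']],[0,0,1]])
    s=cv2.undistortPoints(np.array(px,float).reshape(-1,1,2),K,np.array([p['k1'],0,0,0,0.])).reshape(-1,2)
    return R.from_quat(p['rotation']).apply(np.c_[s,np.ones(len(s))])
def onplane(p,px,z):
    d=ray(p,px); return p['position']+d*((z-p['position'][2])/d[:,2])[:,None]
def snap(n,name=None):
    p=eyes.camera_params(n); im=eyes.read_camera(n)
    if name: cv2.imwrite(f"pics/{name}.png",im[:,:,::-1])
    return p,im
E
python3 - <<'E'
import cv2,numpy as np
a=cv2.imread('pics/scene0.png')[205:305,165:285]; b=cv2.imread('pics/side0.png')[155:255,275:375]
s=cv2.imread('pics/scene0.png')[145:245,335:455]; s2=cv2.imread('pics/side0.png')[260:390,115:255]
r=lambda i:cv2.resize(i,(400,300),interpolation=cv2.INTER_CUBIC)
cv2.imwrite('pics/crop1.png',np.vstack([np.hstack([r(a),r(b)]),np.hstack([r(s),r(s2)])]))
E
```

```text
(no output)
```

View pics/crop1.png

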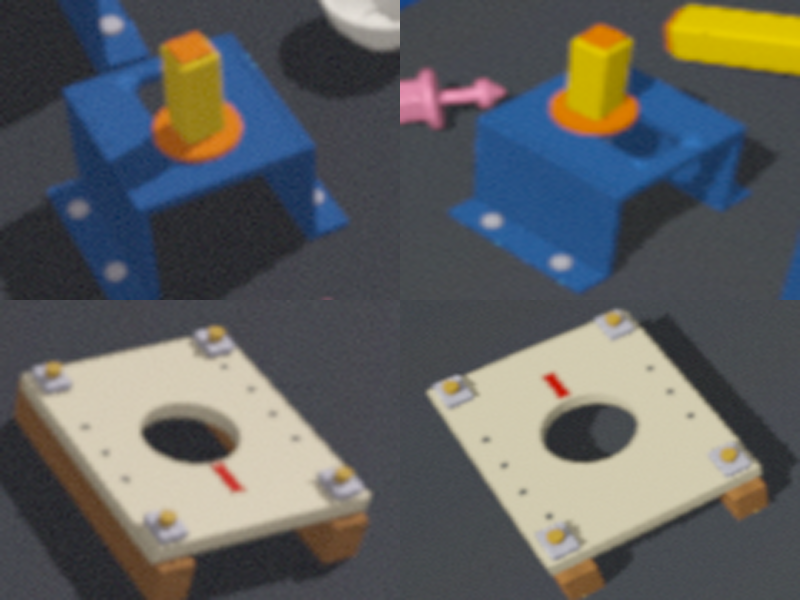

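```bash
python3 - <<'E'
from h import *
S=eyes.camera_params('scene'); D=eyes.camera_params('side')
print('hole',onplane(S,[[392,188]],.055),onplane(D,[[181,317]],.055))
def sc(o,s): return lambda L:[[o[0]+x*s[0],o[1]+y*s[1]] for x,y in L]
a=sc((335,145),(.3,1/3)); b=sc((115,260),(.35,130/300))
print('board corners S',onplane(S,a([[22,78],[205,30],[370,193],[152,255]]),.055).round(4)[:,:2].tolist())
print('board corners D',onplane(D,b([[28,92],[225,12],[360,170],[155,268]]),.055).round(4)[:,:2].tolist())
a=sc((165,205),(.3,1/3)); b=sc((275,155),(.25,1/3))
print('plate S',onplane(S,a([[65,92],[233,35],[313,148],[148,208]]),.1).round(4)[:,:2].tolist())
print('plate D',onplane(D,b([[80,120],[235,68],[345,128],[218,197]]),.1).round(4)[:,:2].tolist())
print('tooltop',onplane(S,a([[190,45]]),.181),onplane(D,b([[206,37]]),.181))
E
```

```text
hole [[0.53631569 0.22384704 0.055     ]] [[0.53238232 0.22582664 0.055     ]]
board corners S [[0.4271, 0.1622], [0.4527, 0.3121], [0.6527, 0.2783], [0.6224, 0.1156]]
board corners D [[0.6488, 0.2792], [0.6116, 0.1246], [0.4173, 0.17], [0.4523, 0.3202]]
plate S [[0.451, -0.2576], [0.4594, -0.1468], [0.5719, -0.1583], [0.5632, -0.2618]]
plate D [[0.563, -0.1525], [0.5327, -0.2614], [0.4426, -0.252], [0.4525, -0.1447]]
tooltop [[ 0.52310248 -0.20692836  0.181     ]] [[ 0.51742629 -0.2050996   0.181     ]]
```

```bash
cat >> h.py <<'E'
def down(a): return np.array([np.cos(a/2),np.sin(a/2),0,0])
E
python3 - <<'E'
from h import *
o=env.observe(); p=eyes.camera_params('wrist')
Rt=R.from_quat(o['ee_rot'])
print('cam in tcp',Rt.inv().apply(p['position']-o['eef_pos']),(Rt.inv()*R.from_quat(p['rotation'])).as_matrix().round(3).tolist())
for a in [-4,176,-12,168,86,-94]:
  for P in ([.5,-.2,.15],[.5,-.2,.35],[.534,.225,.14]):
    q=env.ik(P,down(np.radians(a))); print(a,P,None if q is None else np.round(q,2))
E
```

```text
cam in tcp [ 0.07940881  0.00074412 -0.15340005] [[-0.001, -0.959, -0.282], [1.0, -0.001, 0.001], [-0.001, -0.282, 0.959]]
-4 [0.5, -0.2, 0.15] [ 0.24  0.49  0.05  2.11 -0.05  0.54 -1.32]
-4 [0.5, -0.2, 0.35] [ 0.32  0.25 -0.05  1.88  0.02  1.01 -1.38]
-4 [0.534, 0.225, 0.14] [-0.49  0.55 -0.01  2.02  0.01  0.58 -2.15]
176 [0.5, -0.2, 0.15] [ 0.75  0.58 -0.69  2.07  0.58  0.69  1.18]
176 [0.5, -0.2, 0.35] [ 0.9   0.35 -0.84  1.84  0.29  1.08  1.46]
176 [0.534, 0.225, 0.14] [ 0.01  0.65 -0.76  1.99  0.65  0.76  0.36]
-12 [0.5, -0.2, 0.15] [ 0.21  0.49  0.09  2.11 -0.08  0.54 -1.42]
-12 [0.5, -0.2, 0.35] [ 0.27  0.25  0.01  1.88 -0.    1.01 -1.5 ]
-12 [0.534, 0.225, 0.14] [-0.52  0.55  0.03  2.02 -0.03  0.57 -2.24]
168 [0.5, -0.2, 0.15] [ 0.73  0.57 -0.66  2.07  0.55  0.68  1.07]
168 [0.5, -0.2, 0.35] [ 0.88  0.34 -0.8   1.85  0.27  1.07  1.34]
168 [0.534, 0.225, 0.14] [-0.    0.65 -0.74  1.99  0.64  0.75  0.23]
86 [0.5, -0.2, 0.15] [ 0.51  0.51 -0.33  2.09  0.29  0.58 -0.09]
86 [0.5, -0.2, 0.35] [ 0.62  0.28 -0.45  1.86  0.14  1.03  0.05]
86 [0.534, 0.225, 0.14] [-0.16  0.59 -0.5   2.    0.45  0.66 -1.01]
-94 [0.5, -0.2, 0.15] [-0.06  0.54  0.49  2.12 -0.46  0.58 -2.45]
-94 [0.5, -0.2, 0.35] [-0.51  0.42  1.13  1.92 -0.43  1.08 -2.41]
-94 [0.534, 0.225, 0.14] [ 0.19  0.8  -1.1   1.98  0.89  0.96  1.7 ]
```

```bash
python3 - <<'E'
from h import *
env.goto([.50,.23,.29],down(np.radians(168))); print(env.observe()['time_s'])
p,im=snap('wrist','w_board'); 
import pickle; pickle.dump(p,open('pb.pkl','wb'))
env.goto([.465,-.205,.31],down(np.radians(176))); print(env.observe()['time_s'])
p,im=snap('wrist','w_hang'); pickle.dump(p,open('ph.pkl','wb')); print(env.observe()['eef_pos'],env.observe()['force'])
E
```

```text
4.2
5.8583
[ 0.46551605 -0.20386212  0.31016879] [ 0.16136018  0.34515906 -0.74754988]
```

View pics/w_board.png

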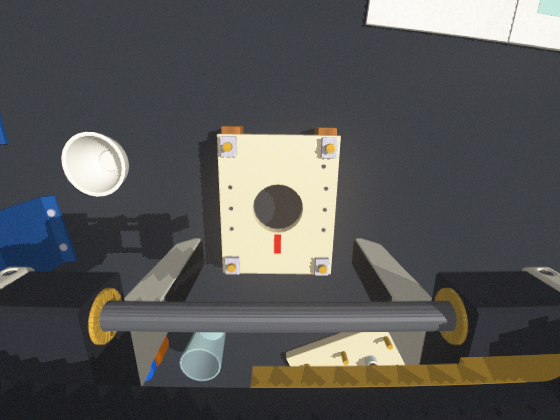

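View pics/w_hang.png

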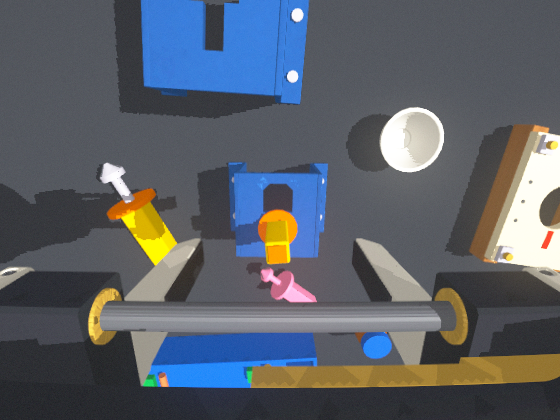

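```bash
python3 - <<'E'
import cv2,numpy as np
a=cv2.imread('pics/w_board.png')[120:285,205:350]; b=cv2.imread('pics/w_hang.png')[155:275,220:340]
cv2.imwrite('pics/crop2.png',np.hstack([cv2.resize(a,None,fx=3.2,fy=3.2,interpolation=3)[:528],cv2.resize(b,(336,528)if 0 else (330,330),interpolation=3) if 0 else cv2.copyMakeBorder(cv2.resize(b,None,fx=2.75,fy=2.75,interpolation=2),0,198,0,0,0)]))
E
```

```text
(no output)
```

View pics/crop2.png

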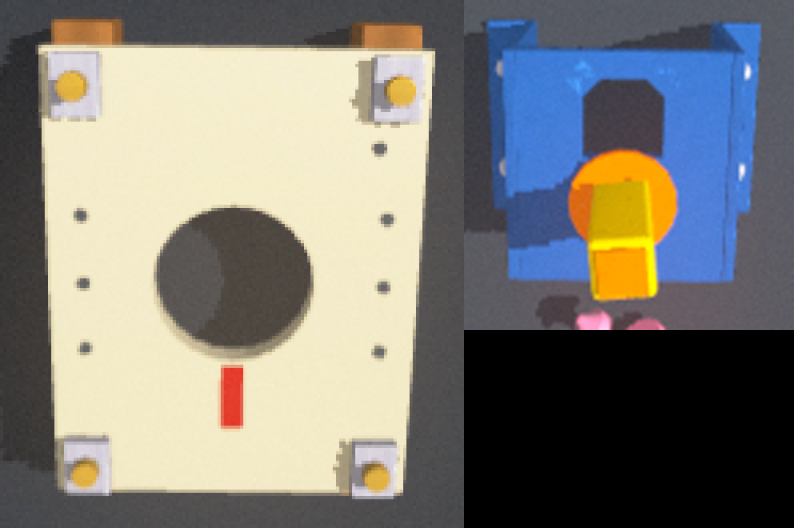

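```bash
python3 - <<'E'
from h import *
import pickle
pb=pickle.load(open('pb.pkl','rb'));ph=pickle.load(open('ph.pkl','rb'))
B=lambda L:[[205+(x+.5)/3.2-.5,120+(y+.5)/3.2-.5] for x,y in L]
H=lambda L:[[220+(x-464+.5)/2.75-.5,155+(y+.5)/2.75-.5] for x,y in L]
r=lambda a:a[:,:2].round(4).tolist()
c=onplane(pb,B([(38,45),(434,50),(404,494),(56,489)]),.055);print('board',r(c),c.mean(0))
e=[np.linalg.norm(c[i]-c[(i+1)%4]) for i in range(4)];print(e)
for i,j in((0,3),(1,2)): d=c[j]-c[i];print('yaw',np.degrees(np.arctan2(d[1],d[0])))
for i,j in((0,1),(3,2)): d=c[j]-c[i];print('yawy',np.degrees(np.arctan2(d[1],d[0]))-90)
h=onplane(pb,B([(235,206),(235,358),(155,279),(312,279)]),.055);print('hole',r(h),h[:2].mean(0),h[2:].mean(0))
m=onplane(pb,B([(232,366),(232,428)]),.055);print('mark',r(m))
# exact rim dark mask fit
c=onplane(ph,H([(505,50),(728,50),(733,282),(508,279)]),.1);print('plate',r(c),c.mean(0))
for i,j in((0,3),(1,2)): d=c[j]-c[i];print('yaw',np.degrees(np.arctan2(d[1],d[0])),np.linalg.norm(d))
for i,j in((0,1),(3,2)): d=c[j]-c[i];print('yawy',np.degrees(np.arctan2(d[1],d[0]))-90,np.linalg.norm(d))
k=onplane(ph,H([(623,80),(583,115),(664,115)]),.1);print('wide',r(k),k[1:].mean(0))
k=onplane(ph,H([(623,150),(569,204),(677,204)]),.106);print('collar',r(k),k[1:].mean(0))
k=onplane(ph,H([(591,247),(655,247),(657,297),(594,300)]),.181);print('top',r(k),k.mean(0))
print(onplane(eyes.camera_params('scene'),[[392,188]],.055))
E
```

```text
board [[0.424, 0.164], [0.4596, 0.3206], [0.6564, 0.2765], [0.6199, 0.1183]] [0.53999068 0.21985659 0.055     ]
[np.float64(0.16061983991943002), np.float64(0.20169758321477102), np.float64(0.16237297786482233), np.float64(0.2011748307059523)]
yaw -13.112752639609765
yaw -12.614203385837836
yawy -12.812574546975483
yawy -12.997583722581027
hole [[0.5059, 0.2281], [0.5734, 0.2136], [0.5302, 0.1874], [0.5445, 0.254]] [0.53964143 0.22086792 0.055     ] [0.53736322 0.22068716 0.055     ]
mark [[0.5768, 0.2115], [0.6065, 0.2052]]
plate [[0.4478, -0.2578], [0.4548, -0.156], [0.5718, -0.1572], [0.5624, -0.2691]] [ 0.50921084 -0.21003034  0.1       ]
yaw -5.627651995170909 0.11518137567351504
yaw -0.596143281678328 0.11694717514643571
yawy -3.953867376196598 0.10199736303939784
yawy -4.778022415145045 0.11222286658444719
wide [[0.4655, -0.2049], [0.4809, -0.2247], [0.4835, -0.1869]] [ 0.48218525 -0.20581814  0.1       ]
collar [[0.4974, -0.2071], [0.5225, -0.2346], [0.526, -0.1833]] [ 0.5242175  -0.20895904  0.106     ]
top [[0.5123, -0.2203], [0.5139, -0.1959], [0.5352, -0.1963], [0.5348, -0.221]] [ 0.52402889 -0.20838225  0.181     ]
[[0.53631569 0.22384704 0.055     ]]
```

```bash
python3 - <<'E'
from h import *
q=down(np.radians(176))
env.goto([.5225,-.208,.215],q)
env.move_linear([.5225,-.208,.145],max_speed=.1)
o=env.observe();print(o['time_s'],o['eef_pos'],o['force'])
env.command_gripper(0.0)
o=env.observe();print(o['time_s'],o['eef_pos'],o['force'],o['finger_gap'])
snap('wrist','w_grip');snap('side','s_grip')
E
```

```text
7.275 [ 0.52283231 -0.20783967  0.14537219] [ 0.78047057 -0.14136026 -0.16910265]
8.3167 [ 0.52243707 -0.20808528  0.144954  ] [ 0.58273129 -1.06021707 -0.09128352] 0.28748575437148216
```

View pics/w_grip.png

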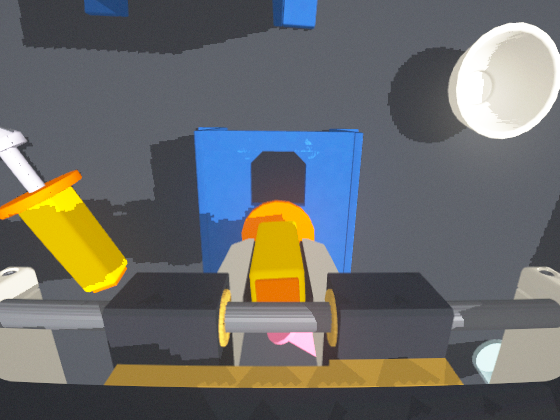

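View pics/s_grip.png

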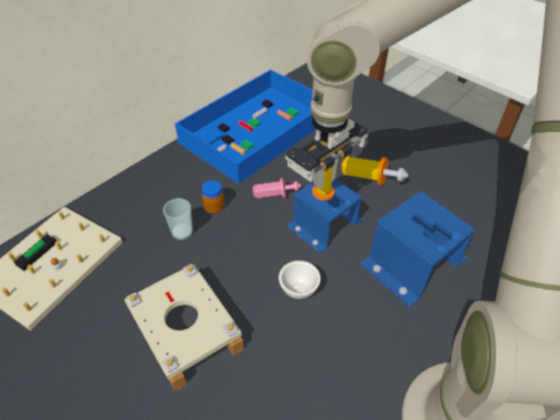

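```bash
python3 - <<'E'
from h import *
p=eyes.camera_params('wrist')
Hx=R.from_euler('z',-4,degrees=True)
t=env.observe()['eef_pos']
f=lambda px,z: Hx.inv().apply(onplane(p,px,z)-t)[:,:2].round(4).tolist()
print('wide top/left/right',f([[278,151],[251,190],[306,190]],.1))
print('collar top,l,r',f([[278,201],[242,235],[314,235]],.106))
print('plate',f([[197,131],[360,131]],.1))
# lift 4 mm and push +x to the stop
u=Hx.apply([1,0,0]); 
env.move_linear(t+[0,0,.004],max_speed=.05)
o=env.observe(); f0=o['force']; print(o['eef_pos'],f0)
b=o['eef_pos']; 
for k in range(1,8):
    env.move_linear(b+u*.002*k,max_speed=.04)
    o=env.observe(); print(k,((o['eef_pos']-b)@u).round(4),(o['force']-f0).round(2),o['time_s'])
    if (o['force']-f0)@u<-3: break
E
```

```text
wide top/left/right [[-0.0578, -0.0004], [-0.0309, -0.0192], [-0.0309, 0.0192]]
collar top,l,r [[-0.0246, -0.0004], [0.0003, -0.0259], [0.0004, 0.0251]]
plate [[-0.0711, -0.054], [-0.071, 0.0539]]
[ 0.52247157 -0.20801928  0.14910914] [-0.13990791 -0.45964724 -2.64406587]
1 0.0021 [0.6  0.23 0.34] 8.9167
2 0.0041 [ 0.59 -0.03  0.33] 9.1667
3 0.0061 [-0.17  0.88  0.43] 9.4167
4 0.0079 [-1.77  0.1  -0.15] 9.6667
5 0.0088 [-5.72  1.07  1.78] 9.9167
```

```bash
python3 - <<'E'
from h import *
u=R.from_euler('z',-4,degrees=True).apply([1,0,0])
b=np.array([.52247,-.20802,.1491])
np.save('b.npy',b)
env.move_linear(b+u*.0047,max_speed=.05)
o=env.observe(); print(o['eef_pos'],o['force'],o['time_s'])
env.move_linear(b-u*.0403,max_speed=.05)
o=env.observe(); print(o['eef_pos'],o['force'],o['time_s'])
snap('wrist','w_wide');snap('side','s_wide');snap('scene','c_wide')
import cv2
a=cv2.imread('pics/s_wide.png')[150:270,270:400];c=cv2.imread('pics/c_wide.png')[195:315,160:290]
cv2.imwrite('pics/crop3.png',cv2.resize(np.hstack([a,c]),None,fx=3,fy=3,interpolation=2))
E
```

```text
[ 0.52758512 -0.20844162  0.14935066] [ 0.38379561  0.48795697 -3.40986546] 10.175
[ 0.48265131 -0.20521475  0.14918895] [ 0.03854767 -0.24442447 -3.22519921] 11.225
```

View pics/crop3.png

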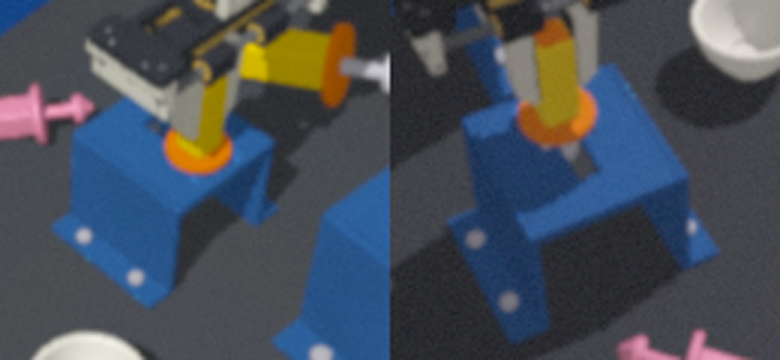

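View pics/w_wide.png

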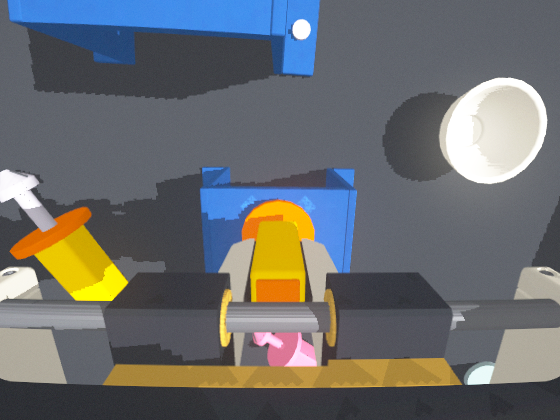

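The tool sits in the jaws as before (handle at (277,265), collar top edge at row 200) and is over the wide end, so I'll lift it out.

```bash
python3 - <<'E'
from h import *
o=env.observe();t=o['eef_pos'];b=np.load('b.npy')
u=R.from_euler('z',-4,degrees=True).apply([1,0,0])
for dz in (.012,.025):
    env.move_linear((b-u*.0403)*[1,1,0]+[0,0,.1491+dz],max_speed=.06); print((env.observe()['force']).round(2))
env.move_linear((b-u*.0403)*[1,1,0]+[0,0,.25],max_speed=.12)
o=env.observe(); print(o['eef_pos'],o['force'],o['time_s'])
snap('wrist','w_up');snap('side','s_up');snap('scene','c_up')
import cv2
a=cv2.imread('pics/s_up.png')[90:270,250:430];c=cv2.imread('pics/c_up.png')[130:310,130:310]
cv2.imwrite('pics/crop4.png',cv2.resize(np.hstack([a,c]),None,fx=2.2,fy=2.2,interpolation=2))
E
```

```text
[-0.35 -1.46 -2.39]
[ 0.69  0.16 -2.56]
[ 0.48179581 -0.2053952   0.24941828] [-0.53058164 -0.24519788 -2.95764179] 12.875
```

View pics/crop4.png

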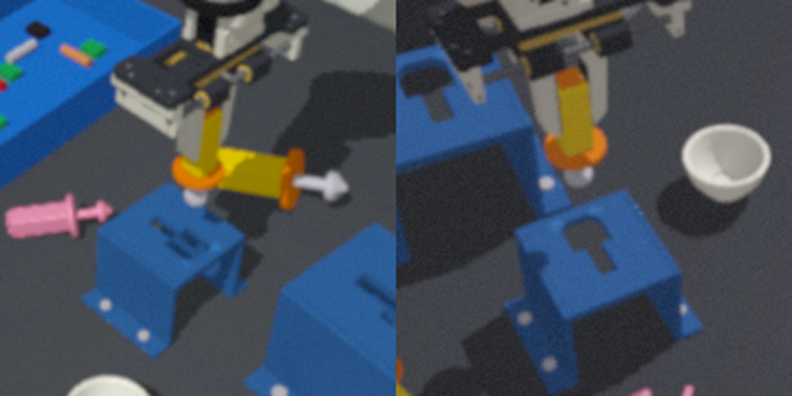

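View pics/w_up.png

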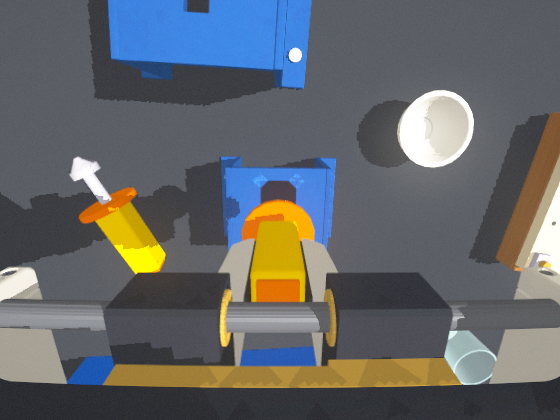

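The tool is clear and hangs straight in the jaws, with the keyhole visible at (278,190). Next I'll hover over the hole and check with the wrist camera.

```bash
python3 - <<'E'
from h import *
import pickle
yaw=np.radians(-12.9); c=np.array([.5393,.2205]); ux=np.array([np.cos(yaw),np.sin(yaw)])
q=down(np.radians(167.1))
# TCP = axis - .0014*ux
t=c-.0014*ux
env.goto([*t,.25],q); o=env.observe(); print(o['eef_pos'],o['force'],o['time_s'])
env.move_linear([*t,.185],max_speed=.1)
env.wait(.15)
o=env.observe(); print(o['eef_pos'],o['force'],o['time_s'])
p,_=snap('wrist','w_hole');pickle.dump(p,open('pw.pkl','wb'))
for n in('scene','side'): snap(n,n+'_hole')
a=cv2.imread('pics/w_hole.png')[80:330,130:430];
s=cv2.imread('pics/scene_hole.png')[120:270,320:470];d=cv2.imread('pics/side_hole.png')[240:390,110:260]
cv2.imwrite('pics/crop5.png',cv2.resize(a,None,fx=2.4,fy=2.4,interpolation=2))
cv2.imwrite('pics/crop6.png',cv2.resize(np.hstack([s,d]),None,fx=2.6,fy=2.6,interpolation=2))
E
```

```text
[0.53843176 0.2192519  0.24966984] [ 0.20673469 -0.11942233 -2.77515306] 14.6083
[0.5382293  0.22110313 0.18565389] [ 0.47949549  0.01933591 -1.70763039] 15.5583
```

View pics/crop5.png

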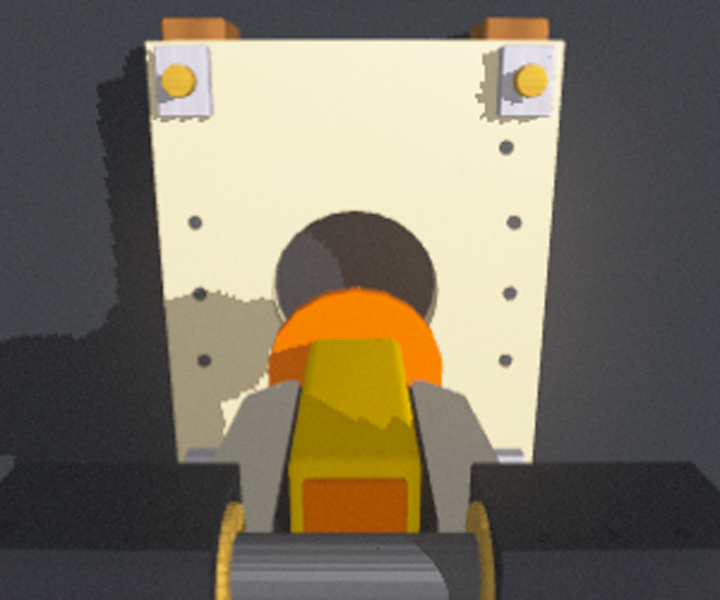

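View pics/crop6.png

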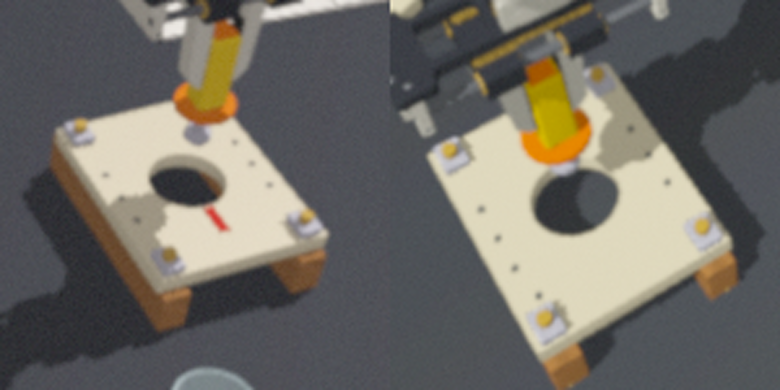

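```bash
python3 - <<'E'
from h import *
import pickle
from scipy.optimize import least_squares
p=pickle.load(open('pw.pkl','rb'));pb=pickle.load(open('pb.pkl','rb'))
W=lambda L:np.array([[130+(x+.5)/2.4-.5,80+(y+.5)/2.4-.5] for x,y in L])
B=lambda L:np.array([[205+(x+.5)/3.2-.5,120+(y+.5)/3.2-.5] for x,y in L])
cw=onplane(p,W([(146,40),(565,40)]),.055)[:,:2]; hw=onplane(p,W([(356,211),(275,283),(437,285),(296,236),(415,236)]),.055)[:,:2]
print(cw,hw.round(4).tolist(), np.linalg.norm(cw[1]-cw[0]), np.degrees(np.arctan2(*(cw[1]-cw[0])[::-1]))-90)
f=lambda c:np.linalg.norm(hw-c,axis=1)-.035
print('hole new',least_squares(f,[.54,.22]).x, f(least_squares(f,[.54,.22]).x).round(4))
yaw=np.radians(-12.9);M=np.array([[np.cos(yaw),-np.sin(yaw)],[np.sin(yaw),np.cos(yaw)]])
print('centre by corners',cw.mean(0)+M@[.1,0])
# collar in hand
z=.1857-.039
k=onplane(p,W([(358,287),(270,365),(441,365)]),z)[:,:2]; print('collar axis', k[0]+M@[.026,0], k[1:].mean(0))
# old view: fine segmentation of dark hole
im=cv2.imread('pics/w_board.png'); 
g=onplane(pb,B([(235,206),(155,279),(312,279),(180,227),(290,227),(180,336),(290,336)]),.055)[:,:2]
f=lambda c:np.linalg.norm(g-c,axis=1)-.035
s=least_squares(f,[.54,.22]);print('old',s.x,s.fun.round(4))
E
```

```text
[[0.42368092 0.16468983]
 [0.45964544 0.3212924 ]] [[0.5062, 0.2284], [0.5281, 0.1885], [0.5442, 0.2546], [0.5107, 0.202], [0.5216, 0.2497]] 0.16067922402638032 -12.933975513165947
hole new [0.5405055  0.22041942] [ 0.0003 -0.0008 -0.0007  0.     -0.0001]
centre by corners [0.5391393 0.2206661]
collar axis [0.5386039  0.22143374] [0.53626298 0.22123044]
old [0.53963242 0.22052453] [-0.0005 -0.0006 -0.0012 -0.0006 -0.0002 -0.0011 -0.0006]
```

```bash
cat > lapcfg.py <<'E'
from h import *
yaw=np.radians(-12.93); C=np.array([.5398,.2205])
ux=np.array([np.cos(yaw),np.sin(yaw)])
def tcp(th,z,r=.028):
    a=yaw+th; return np.array([*(C-.001*ux+r*np.array([np.cos(a),np.sin(a)])),z])
E
python3 - <<'E'
from lapcfg import *
env.move_linear(tcp(0,.18),max_speed=.08)
env.move_linear(tcp(0,.148),max_speed=.08); env.wait(.2)
def avg(n=4):
    L=[]
    for _ in range(n): L.append(env.observe()['force']); env.wait(.03)
    return np.mean(L,0).round(2)
print(env.observe()['eef_pos'],avg())
for z in(.141,.138,.135,.133):
    env.move_linear(tcp(0,z),max_speed=.03); o=env.observe(); print(z,o['eef_pos'].round(4),avg(),o['time_s'])
snap('wrist','w_e0');snap('scene','c_e0');snap('side','s_e0')
s=cv2.imread('pics/c_e0.png')[120:270,320:470];d=cv2.imread('pics/s_e0.png')[240:390,110:260]
cv2.imwrite('pics/crop7.png',cv2.resize(np.hstack([s,d]),None,fx=2.6,fy=2.6,interpolation=2))
E
```

```text
[0.56629951 0.21468193 0.14841473] [ 0.03 -0.43 -2.01]
0.141 [0.566  0.2144 0.1407] [-0.12 -0.41 -2.34] 17.4917
0.138 [0.566  0.2145 0.1379] [ 0.27  0.54 -1.66] 17.875
0.135 [0.566  0.2145 0.1349] [-1.38  0.23 -0.4 ] 18.2583
0.133 [0.566  0.2145 0.1329] [-1.37  0.17  0.39] 18.6417
```

View pics/crop7.png

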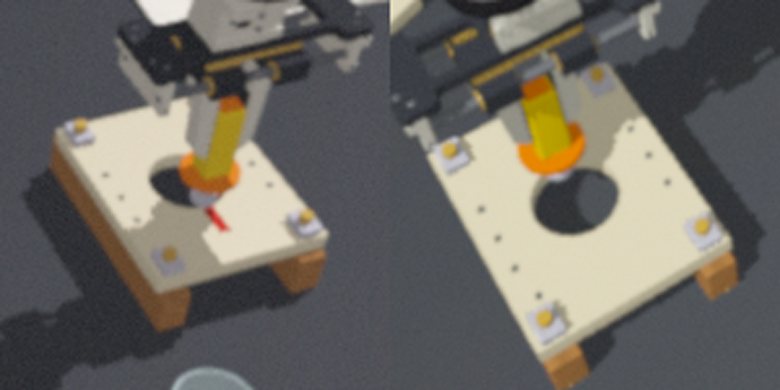

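View pics/w_e0.png

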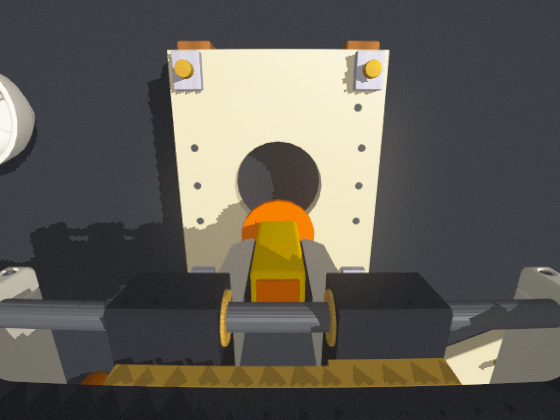

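The cone bears on the edge beside the red mark: in the scene crop the head is at (205,197) just above the stripe, and the vertical load is about 2.5 N. Now I'll run the lap.

```bash
python3 - <<'E'
from lapcfg import *
z=.133; lp=2.5; N=24; t0=env.observe()['time_s']; 
for k in range(1,N+1):
    th=2*np.pi*k/N
    env.move_linear(tcp(th,z),max_speed=.0183)
    o=env.observe(); fz=o['force'][2]+2.3; lp=.6*lp+.4*fz
    n=np.array([np.cos(yaw+th),np.sin(yaw+th)]); 
    print(k,round(o['time_s']-t0,2),'z%.4f'%z,'fz%.2f lp%.2f'%(fz,lp),'frad %.2f'%(o['force'][:2]@n))
    if lp<1.4: z-=.0004
    if lp>3.0: z+=.0004
    z=np.clip(z,.1305,.1355)
env.wait(.5)
o=env.observe();print(o['time_s'],o['eef_pos'],o['force'])
snap('wrist','w_e8')
snap('scene','c_e8');snap('side','s_e8')
s=cv2.imread('pics/c_e8.png')[120:270,320:470];d=cv2.imread('pics/s_e8.png')[240:390,110:260]
cv2.imwrite('pics/crop8.png',cv2.resize(np.hstack([s,d]),None,fx=2.6,fy=2.6,interpolation=2))
E
```

```text
1 0.55 z0.1330 fz2.07 lp2.33 frad -2.39
2 1.1 z0.1330 fz2.82 lp2.53 frad -3.47
3 1.65 z0.1330 fz1.98 lp2.31 frad -2.23
4 2.2 z0.1330 fz3.19 lp2.66 frad -2.61
5 2.75 z0.1330 fz2.35 lp2.53 frad -1.52
6 3.3 z0.1330 fz2.74 lp2.62 frad -2.22
7 3.85 z0.1330 fz1.45 lp2.15 frad -1.81
8 4.4 z0.1330 fz2.22 lp2.18 frad -2.44
9 4.95 z0.1330 fz3.34 lp2.64 frad -1.95
10 5.5 z0.1330 fz1.88 lp2.34 frad -2.61
11 6.05 z0.1330 fz2.92 lp2.57 frad -2.45
12 6.6 z0.1330 fz2.02 lp2.35 frad -2.36
13 7.15 z0.1330 fz1.56 lp2.03 frad -2.03
14 7.7 z0.1330 fz3.05 lp2.44 frad -3.26
15 8.25 z0.1330 fz3.02 lp2.67 frad -1.84
16 8.8 z0.1330 fz2.68 lp2.68 frad -2.35
17 9.35 z0.1330 fz2.96 lp2.79 frad -1.60
18 9.9 z0.1330 fz2.86 lp2.82 frad -2.17
19 10.45 z0.1330 fz1.32 lp2.22 frad -3.02
20 11.0 z0.1330 fz2.45 lp2.31 frad -3.38
21 11.55 z0.1330 fz1.93 lp2.16 frad -2.63
22 12.1 z0.1330 fz1.95 lp2.08 frad -2.43
23 12.65 z0.1330 fz2.03 lp2.06 frad -1.69
24 13.2 z0.1330 fz2.44 lp2.21 frad -2.32
32.625 [0.56610656 0.21465547 0.1330386 ] [-2.35464832  0.2363974  -0.18551752]
```

View pics/crop8.png

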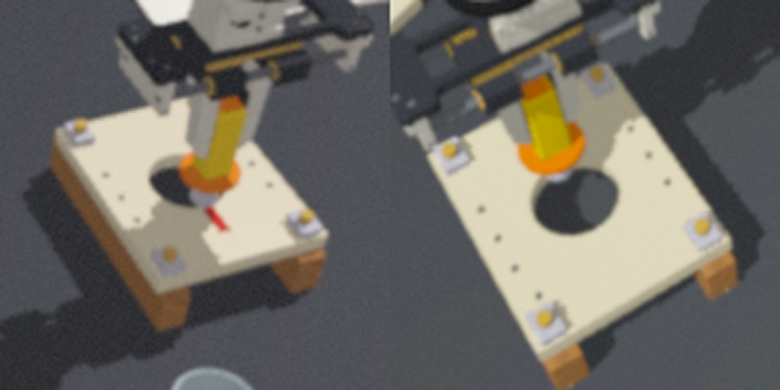

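View pics/w_e8.png

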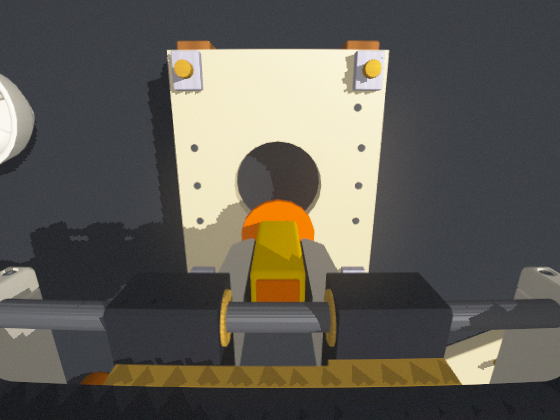

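The load stayed even all round (about 2.3 N ± 0.6) and the tool is back at the mark, unchanged in the jaws. I'll lift off here and hang it back up.

```bash
python3 - <<'E'
from lapcfg import *
env.move_linear(tcp(0,.25),max_speed=.12)
b=np.load('b.npy'); u=R.from_euler('z',-4,degrees=True).apply([1,0,0]); w=b-u*.0403
q=down(np.radians(176))
env.goto([w[0],w[1],.25],q); env.wait(.3)
o=env.observe();print(o['time_s'],o['eef_pos'],w,o['force'])
env.move_linear([w[0],w[1],.205],max_speed=.1); env.wait(.2)
o=env.observe();print(o['time_s'],o['eef_pos'],o['force'])
snap('wrist','w_in');snap('scene','c_in');snap('side','s_in')
s=cv2.imread('pics/c_in.png')[170:320,150:300];d=cv2.imread('pics/s_in.png')[130:280,260:410]
cv2.imwrite('pics/crop9.png',cv2.resize(np.hstack([s,d]),None,fx=2.6,fy=2.6,interpolation=2))
E
```

```text
35.775 [ 0.48257274 -0.2045838   0.25003906] [ 0.48226817 -0.20520881  0.1491    ] [-0.18587154 -0.74024355 -2.45387374]
36.575 [ 0.48259978 -0.2052136   0.20553228] [-0.69653283 -0.157244   -2.31239725]
```

View pics/crop9.png

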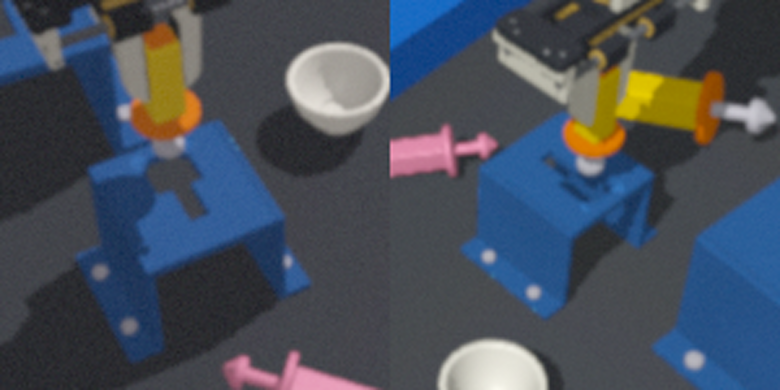

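View pics/w_in.png

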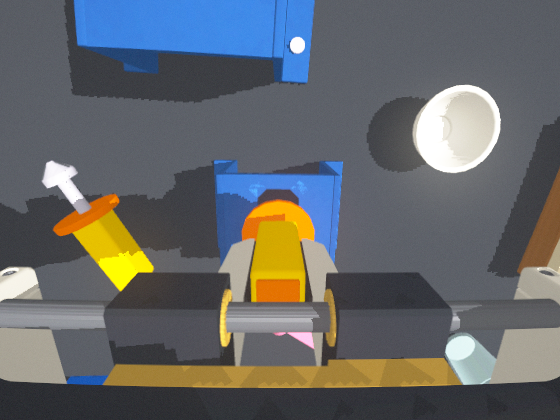

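The cone is above the wide end and the collar is still centred in the jaws (row 200, column 278). I'll lower it step by step while watching the force, then slide it along.

```bash
python3 - <<'E'
from h import *
b=np.load('b.npy'); u=R.from_euler('z',-4,degrees=True).apply([1,0,0]); w=b-u*.0403
ok=True
for z in(.188,.178,.168,.158,.1485):
    env.move_linear([w[0],w[1],z],max_speed=.06); o=env.observe(); print(z,o['eef_pos'].round(4),o['force'].round(2))
    if o['force'][2]>0.5 or np.hypot(*o['force'][:2])>3: ok=False;print('stop');break
if ok:
    P=w.copy();P[2]=.1485
    for s in(.015,.030,.045,.0465,.048):
        env.move_linear(P+u*s,max_speed=.05); o=env.observe(); print(s,o['eef_pos'].round(4),o['force'].round(2),o['time_s'])
        if o['force']@u<-4: print('stop');break
snap('wrist','w_n')
E
```

```text
0.188 [ 0.4821 -0.205   0.1875] [ 0.03  0.12 -2.25]
0.178 [ 0.482  -0.2051  0.1776] [ 0.13 -0.55 -1.99]
0.168 [ 0.482  -0.2051  0.1676] [-0.37  0.17 -2.75]
0.158 [ 0.482  -0.2052  0.1576] [ 0.28  0.23 -1.9 ]
0.1485 [ 0.482  -0.2052  0.1481] [ 0.5   0.81 -1.77]
0.015 [ 0.4975 -0.2061  0.1485] [-0.66  0.36 -2.45] 38.8667
0.03 [ 0.5124 -0.2072  0.1484] [-0.47 -0.31 -2.22] 39.3167
0.045 [ 0.5274 -0.2082  0.1484] [ 0.5   0.34 -1.07] 39.7667
0.0465 [ 0.5286 -0.2085  0.1485] [ 0.26  0.32 -2.06] 40.0167
0.048 [ 0.5302 -0.2086  0.1485] [ 0.43 -0.61 -1.94] 40.2667
```

View pics/w_n.png

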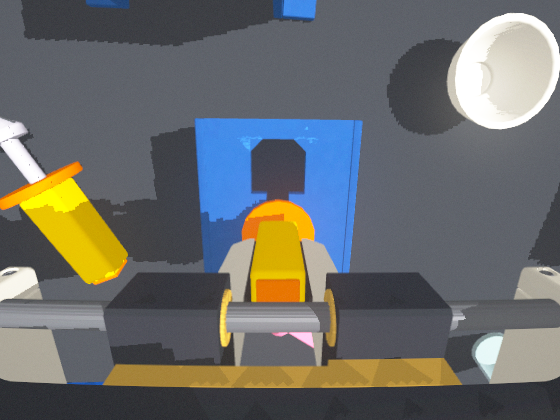

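```bash
python3 - <<'E'
from h import *
b=np.load('b.npy'); u=R.from_euler('z',-4,degrees=True).apply([1,0,0]); w=b-u*.0403
P=w+u*.0455;P[2]=.1485
env.move_linear(P,max_speed=.05)
for z in(.146,.1452,.1447):
    P[2]=z; env.move_linear(P,max_speed=.02); env.wait(.1); o=env.observe(); print(z,o['eef_pos'].round(4),o['force'].round(2))
    if o['force'][2]>1: break
env.command_gripper(1.0)
o=env.observe();print(o['time_s'],o['finger_gap'],o['force'])
snap('wrist','w_rel')
P[2]=.25; env.move_linear(P,max_speed=.1)
Q=P-u*.06; Q[2]=.31; env.move_linear(Q,max_speed=.15); env.wait(.3)
import pickle
p,_=snap('wrist','w_fin');pickle.dump(p,open('pf.pkl','wb'))
snap('scene','c_fin');snap('side','s_fin')
a=cv2.imread('pics/w_fin.png')[130:290,200:360];s=cv2.imread('pics/c_fin.png')[200:300,170:270];d=cv2.imread('pics/s_fin.png')[155:255,280:380]
r=lambda i:cv2.resize(i,(400,400),interpolation=2)
cv2.imwrite('pics/crop10.png',cv2.resize(np.hstack([r(s),r(d)]),(800,400)))
cv2.imwrite('pics/crop11.png',cv2.resize(a,(600,600),interpolation=2))
print(env.observe()['time_s'])
E
```

```text
0.146 [ 0.5277 -0.2083  0.1459] [ 0.78 -0.13 -3.17]
0.1452 [ 0.5276 -0.2084  0.1452] [ 0.55  1.13 -2.56]
0.1447 [ 0.5277 -0.2084  0.1451] [-2.98 -0.67  6.15]
42.8 0.9994723308146349 [-0.21729139 -0.43833088 -1.01831842]
45.2167
```

View pics/crop10.png

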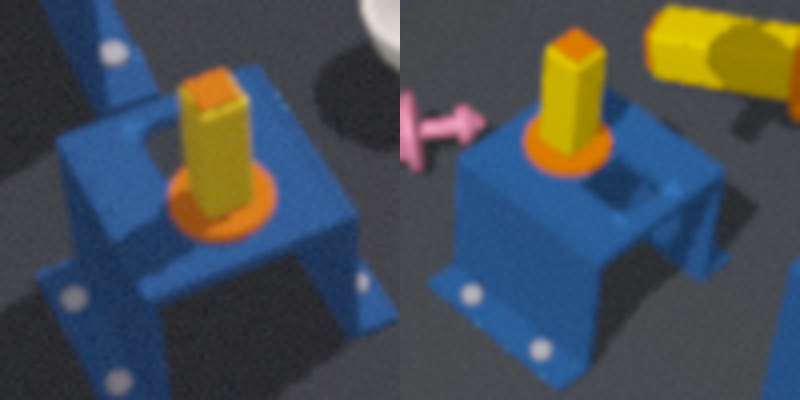

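View pics/crop11.png

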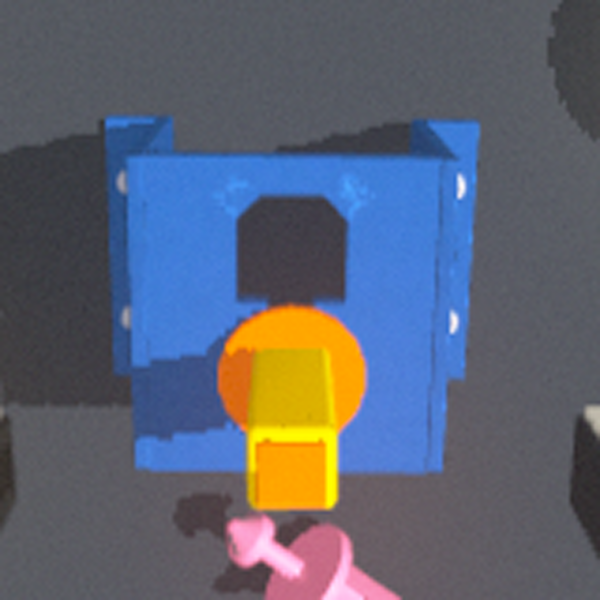

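View pics/c_fin.png

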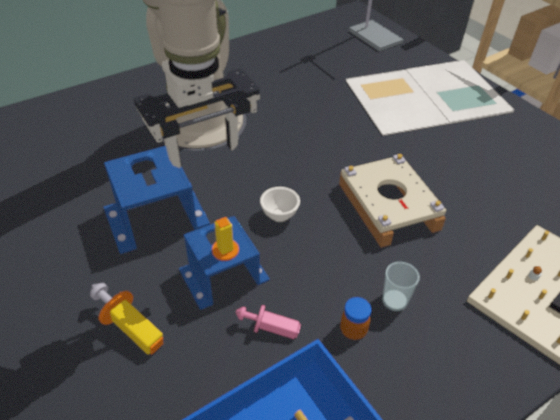

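```bash
python3 - <<'E'
from h import *
import pickle
p=pickle.load(open('pf.pkl','rb')); Hx=R.from_euler('z',-4,degrees=True)
f=lambda L,z: Hx.inv().apply(onplane(p,[[200+(x+.5)*.2667-.5,130+(y+.5)*.2667-.5] for x,y in L],z))
w=f([(292,196),(237,262),(347,262)],.1); c=f([(292,305),(218,375),(366,375)],.106); t=f([(247,427),(336,427),(338,508),(247,510)],.181)
print('along: wide',w[0,0]+.019,'collar',c[0,0]+.026,'diff',c[0,0]+.007-w[0,0],'top',t[:,0].mean()); print('across',w[1:,1].mean(),c[1:,1].mean(),t[:,1].mean())
env.hand_in(); print(env.observe()['time_s'])
E
```

```text
along: wide 0.4974651137232404 collar 0.5411296627951654 diff 0.04366454907192496 top 0.5400902160943808
across -0.17161981560485284 -0.17162540945153365 -0.17159407657048006
the job is handed in; nothing more can be done
the job is handed in; nothing more can be done
```

The job is done and handed in. No verdict was reported, so what follows rests on my own checks.

- **Taking it off:** I gripped the small yellow tool upright in the small hanger, slid it to the wide end and lifted it out. The bigger yellow tool, the pink tool and the big hanger were left alone.
- **The lap:** I set the cone down at the red mark and ran one counter-clockwise lap. The vertical load averaged about 2.4 N (1.3 to 3.3 N, mostly sensor noise) and never suggested it came off the edge. The tool was lifted only at the mark.
- **Hanging it up:** It went back in through the wide end, slid to the narrow end, and was released. The last pictures show it upright with the collar flat on the plate. Its axis is 43.7 mm along from the wide end's centre (45 nominal) and less than 1 mm off across the slot. The arm is clear, and the mortar, beaker and jar look unmoved.

**Disagreements and shortfalls:**
- **Lap time:** The lap took 13.2 s rather than about 10 s, because each short segment ran slower than I planned. The whole job finished at about 45 s on the robot's clock.
- **Hole position:** The scene and side cameras put the hole about 4–6 mm from where the wrist camera did. I used the wrist camera, whose keyhole reading matched the slot end found by touch, and the even load during the lap supported it.
- **Slot end:** On the return slide I did not feel the slot's end stop. I relied on the stop found before lifting out, plus the final picture.

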